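# Open the tight screw-top jar in the bench block

## Task

Stand the square jar, lid still screwed tight, fully down in the square pocket of the wooden bench block so that it cannot turn. Then unscrew the lid, stop turning as soon as its thread lets go, lift it off and finish while still holding it level about two centimetres above the jar's mouth, with the jar still down in the pocket. Leave the mallet, tin, screwdriver and offcut where they lie.

Things in the scene. Friction and masses are not known exactly. Their poses are not given: they have to be found in the camera images.
- jar: White plastic jar, about 0.4 kg: square body 66 x 66 mm and 70 mm tall, then a round neck. Origin at the centre of its underside, z up, x and y square to its sides. Stands loose on the bench, lid screwed tight. Out of the pocket it simply turns with the lid; it can be lifted and carried by its tight lid.
- lid: Round grey plastic lid with a ribbed side on the jar, 54 mm in diameter, 29 mm tall, 50 g. Origin at the centre of its lower edge, z up. Tight, that edge is 77 mm above the jar's underside (7 mm above the square shoulder), the top at 106 mm. Right-hand thread: anticlockwise from above loosens it, with 0.3 to 0.5 N m, rising 2.5 mm; after about 55 degrees on the jar the thread lets go and it lifts straight off.
- ridge (a point): Outer end of a small raised ridge on the lid's top, 25 mm from its axis along the lid's x, 29 mm above its lower edge. Tight, it lies along the jar's +x, so it shows how far the lid has turned: free between about 55 and 90 degrees, where (if not lifted) the lid's lugs strike the next ones. About 75 degrees is right.
- mouth (a point): Centre of the jar's mouth, the top of its neck (37 mm across, 45 mm over the thread lugs), 96 mm above the underside. Raised 19 mm from tight, the lid's lower edge is level with it. A sprung rubber seal in the mouth pushes the lid up with about 15 N when tight, about 5 N when the thread lets go.
- block: Plywood bench block 120 x 120 mm, 42 mm tall, screwed to the bench, with a square pocket 70 x 70 mm (edges chamfered 3 mm), 34 mm deep, in the middle of its top and parallel to its sides. Origin at the centre of its underside. The jar fits at any quarter turn with 2 mm to spare on each side, and can turn in it by some 3 degrees either way.
- pocket (a point): Centre of the pocket's floor, 8 mm above the bench: where the centre of the jar's underside goes. Axes as the block's.
- mallet: Wooden mallet lying flat, head 70 x 110 x 60 mm, handle 160 mm. Origin under the head's centre. Bystander.
- tin: Round closed steel tin, 72 mm in diameter, 75 mm tall. Origin at the centre of its underside. Bystander.
- screwdriver: Screwdriver with a wooden handle lying on the bench, about 200 mm long, origin under its middle. Bystander.
- offcut: Dark wood offcut 140 x 60 x 25 mm lying flat. Origin at the centre of its underside. Bystander.
Things that resemble listed ones, but are neither listed nor needed, are in the scene too. Of the things shaped like the lid, the grey one is meant.

How it is judged (in metres and radians):
On the way, in this order (a step that is already met when the one before it is completed fails the run):
1. the jar stands fully down in the pocket with its lid still tight (z of jar in the frame of pocket below 0.004 m and horizontal distance between jar and pocket below 0.008 m and angle between jar's own z axis and vertical below 0.06 rad and z of lid in the frame of jar below 0.082 m and y of ridge in the frame of jar below 0.014 m and x of ridge in the frame of jar above 0.015 m), for 0.2 s.
2. the lid is turned anticlockwise by more than about 45 degrees on the jar, the jar being down in the pocket (z of jar in the frame of pocket below 0.006 m and horizontal distance between jar and pocket below 0.008 m and z of lid in the frame of jar below 0.09 m and y of ridge in the frame of jar above 0.0175 m), for 0.02 s.
At the end, for the whole second after the job is handed in: The jar is within 4 mm of the pocket floor and 8 mm of its centre; the fingers alone hold the lid, still, level within 0.2 rad, within 15 mm of the jar's axis, its lower edge 2 to 45 mm above the mouth, turned 12 to about 125 degrees from tight; the fingers do not touch the jar (z of jar in the frame of pocket below 0.004 m and horizontal distance between jar and pocket below 0.008 m and angle between jar's own z axis and vertical below 0.06 rad and z of lid in the frame of jar between 0.098 and 0.141 m and horizontal distance between lid and jar below 0.015 m and angle between lid's own z axis and vertical below 0.2 rad and y of ridge in the frame of jar above 0.005 m and x of ridge in the frame of jar above -0.015 m and contact force between lid and jar below 0.1 N and contact force between lid and block below 0.1 N and contact force between the fingers and lid above 1 N and contact force between the fingers and jar below 0.5 N and linear speed of each of lid, jar below 0.03 m/s); the arm keeps its last pose, push and grip.
It fails at once if the jar is tipped over (angle between jar's own z axis and vertical above 0.6 rad).
It fails at once if a bystander is moved by more than 3 cm (distance of any of mallet, tin, screwdriver, offcut from where it was at the start of the episode above 0.03 m).
It also fails if it takes over 51 s, if anything falls off the work surface, if the arm or the gripper's body presses on something with over 40 N, if the wrist force passes 120 N, or if a joint passes its speed limit or range.

## Robot

A 7-joint arm with a two-finger parallel gripper is mounted at the origin on the work surface. World frame = base frame: x ahead of the robot, y to its left, z up, the work surface at z = 0. Lengths are in mm, angles in rad, forces in N, time in s.
With the tool pointing down it reaches from about 400 to 875 mm from the base axis. Payload 4.4 kg.
Tool frame: the origin (TCP) lies between the finger pads; the fingertips stand ctrl.tip_reach ahead of it and the grasp point (between the pads) lies 8 mm behind it (ctrl.tip_reach is the distance from the TCP to the fingertips, in mm); z points along the fingers, y is the direction in which the jaws open and shut (so a half turn about z gives the same grasp; the last joint's range is limited). The gripper opens to 85 mm and grips with 20 to 120 N. Pads are 22 mm wide; open, the fingers measure 114 mm over their backs; the gripper's body (76 mm by 85 mm) begins 54 mm behind the grasp point. The pads swing forward as they close: fully open they stand 13 mm farther back than shut.
Start: joints at [-1.175, 0.628, 0.038, 1.517, -0.027, 0.996, -0.02], TCP at [289.594, 581.939, 242.313] pointing down, gripper open.
Joint ranges: [-3.06, 3.06], [-0.37, 2.12], [-1.25, 1.32], [0.18, 2.47], [-1.1, 4.24], [0.23, 1.98], [-2.94, 2.94]. Speed limits (rad/s): [2.57, 2.57, 3.14, 3.14, 3.14, 3.14, 3.14].

## Interface

Orientations are given as [roll, pitch, yaw] about the fixed x, y, z axes, in that order (R = Rz(yaw) Ry(pitch) Rx(roll)).
In Python, from cell import status, viewer, order, ctrl gives the robot as it stands.
- The arm moves only by the tool play_rows, never from a script. Its argument "series" is a list of rows, each a list of 5 numbers: the shift along the tool's x, y, z in cm, then the turn about the tool's z in degrees, then the closure, from 0 (fully open) to 1 (shut). In form: [[x, y, z, yaw, gripper], ...]. A call has 1 to 8 rows; each row is the pose to reach, as a shift and turn from the pose commanded when the call began, along the tool's axes at that moment; what a row does not reach only later rows make up. A row lasts 1/10 s, in which the tool goes at most 50 mm and 8.59 degrees, less where a joint would pass 70% of its speed; a pose out of reach is approached as far as the arm can. A call with a gripper value outside its range is refused whole. The fingers move at their own pace and stop on an object; the grip force is fixed at half the most. Time passes only in rows, so rows that repeat a pose let the fingers close. It gives the time, the measured TCP pose, the force and the opening at its end, in the units of the state.
- status.read_state(): the state, without advancing time (a new reading comes with each control period).
- viewer.get_image(name): name is "scene" or "side" or "wrist"; returns a dict with "img" (384x512x3 uint8, red, green, blue), "vfov" (degrees; the focal length in pixels is half the picture's height over the tangent of half this angle, whatever the lens; pixels are square), "cx", "cy" (the principal point, pixels), "rvec" (rotation vector, rad) and "tvec" (3), from world to camera coordinates, as OpenCV has them; the wrist camera has in their place "tool_from_camera" (4x4, takes a point from camera to tool coordinates, whose origin is the TCP and whose axes are the flange's). Camera axes: x right, y down, z forward; pixel columns grow to the right and rows downward; lengths in mm; the calibration is good to about 2 mm. The wrist camera is an equidistant fisheye: a pixel r from the principal point sees the ray r / f radians off the axis. A picture is of the moment at which its call begins: read the wrist's pose just before it. There is no depth.
- order.finish_job(): hands the job in, once; it reports no verdict.
The state is a dict: "clock": time; "qpos": joint angles; "qd": joint speeds; "tau": joint torques, N m; "eef_pos": TCP position; "tool_rot": TCP orientation; "force": force on the tool from outside, world axes, zero at the start; "torque": the same for the moment, N m; "width": finger opening in mm.
Only numpy, scipy, OpenCV 4.12 (cv2) and the standard library are available. Lean on these libraries where they do the work, as an engineer would, in place of code of your own. Each camera call takes 0.05 s, during which the arm holds its last target. There are 200 camera calls.

## Working session

There is one attempt and no reset: what is moved stays moved. The work goes in short steps, Python scripts to look and compute and a tool call to move; the robot and the scene stay as the last step left them, time stands still between calls to the robot, and variables do not carry over. Pictures are saved under pics/ and viewed, about 8 in all and at most 12, crops included, and the job is handed in when it is done.

Besides the shell and the picture viewer there is one more tool, called after "Request:" in YAML: its name, and indented under it one key for each argument. play_rows: Moves the arm, as the interface text tells. Its arguments: {"type":"object","properties":{"series":{"type":"array","items":{"type":"array","items":{"type":"number"}}}},"required":["series"]}

```bash
mkdir -p pics; cat > h.py <<'E'
import numpy as np, cv2
from cell import status, viewer, order, ctrl
from scipy.spatial.transform import Rotation as R
def pose():
    s=status.read_state(); r=s['tool_rot']
    return s,np.array(s['eef_pos']),np.array(R.from_euler('xyz',r).as_matrix() if np.size(r)==3 else np.array(r))
def get(name):
    s,p,M=pose(); d=viewer.get_image(name); d['p']=p; d['M']=M; d['name']=name
    d['f']=d['img'].shape[0]/2/np.tan(np.radians(d['vfov'])/2); return d
def ray(d,u,v):
    x=(u-d['cx'])/d['f']; y=(v-d['cy'])/d['f']
    if d['name']=='wrist':
        r=np.hypot(x,y); k=np.sin(r)/max(r,1e-9); c=np.array([x*k,y*k,np.cos(r)])
        T=np.array(d['tool_from_camera']); return d['p']+d['M']@T[:3,3], d['M']@T[:3,:3]@c
    Rm=cv2.Rodrigues(np.array(d['rvec'],float))[0]; t=np.array(d['tvec'],float).ravel()
    return -Rm.T@t, Rm.T@np.array([x,y,1.])
def onz(d,u,v,z):
    o,r=ray(d,u,v); return (o+r*(z-o[2])/r[2])
def save(d,fn): cv2.imwrite('pics/'+fn,d['img'][:,:,::-1])
E
python3 - <<'E'
from h import *
s,p,M=pose(); print(s); print(ctrl.tip_reach)
a=get('scene');b=get('side');c=get('wrist')
import pickle; pickle.dump((a,b,c),open('v.pkl','wb'))
for d in (a,b,c): print({k:v for k,v in d.items() if k!='img'})
w=np.hstack([a['img'],b['img']]);cv2.imwrite('pics/ab.png',cv2.resize(w,(800,300),interpolation=cv2.INTER_AREA)[:,:,::-1]); save(a,'a.png'); save(b,'b.png'); save(c,'c.png')
E
```

```text
{'clock': 0.0, 'qpos': array([-1.17477841,  0.62931996,  0.03845535,  1.51840296, -0.02702975,
        0.99626819, -0.01998169]), 'qd': array([ 0.00010137,  0.00138882, -0.00096116,  0.00023383,  0.00015939,
        0.00173139,  0.00060232]), 'tau': array([-8.95771209e-04, -5.63420713e+01,  1.22574862e+00, -1.93444473e+01,
        1.09069532e-02,  1.06930602e-02,  1.95927976e-05]), 'eef_pos': array([289.32615345, 581.3747558 , 241.3950694 ]), 'tool_rot': array([-3.13971235e+00,  6.93392086e-06,  2.67976523e+00]), 'force': array([ 0.14704343,  0.05543449, -0.15322554]), 'torque': array([-0.02487968,  0.02979238, -0.07178817]), 'width': 85.72140818239583}
11.0
{'vfov': 42.47990400481372, 'cx': 248.62926314827513, 'cy': 194.6648572553141, 'rvec': array([ 1.70925139,  1.81017292, -0.72802145]), 'tvec': array([  10.5153366 , -330.50712198, 1713.12511292]), 'p': array([289.32615345, 581.3747558 , 241.3950694 ]), 'M': array([[-8.95239722e-01,  4.45584053e-01, -8.31625569e-04],
       [ 4.45584829e-01,  8.95238134e-01, -1.68640874e-03],
       [-6.93392086e-06, -1.88029983e-03, -9.99998232e-
[... 591 characters left out ...]
.67432211811217, 'cy': 197.91645535597425, 'tool_from_camera': array([[ 2.25354765e-04, -9.44772390e-01, -3.27727143e-01,
         8.46204924e+01],
       [ 9.99999393e-01, -1.40548271e-04,  1.09280163e-03,
         4.14654833e-01],
       [-1.07851029e-03, -3.27727190e-01,  9.44771785e-01,
        -1.31143802e+02],
       [ 0.00000000e+00,  0.00000000e+00,  0.00000000e+00,
         1.00000000e+00]]), 'p': array([289.36425855, 581.43190273, 241.4805191 ]), 'M': array([[-8.95236944e-01,  4.45589770e-01, -7.55362047e-04],
       [ 4.45590410e-01,  8.95235595e-01, -1.55444508e-03],
       [-1.64178353e-05, -1.72817875e-03, -9.99998507e-01]]), 'name': 'wrist', 'f': np.float64(297.3186396354542)}
```

View pics/a.png

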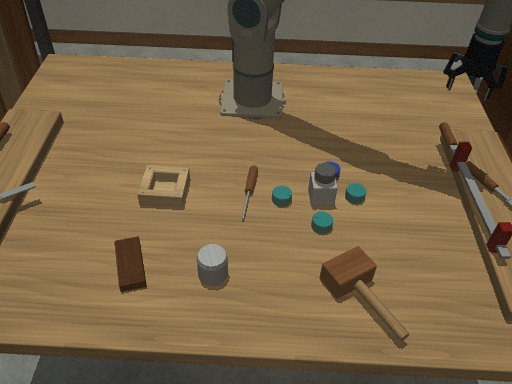

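View pics/b.png

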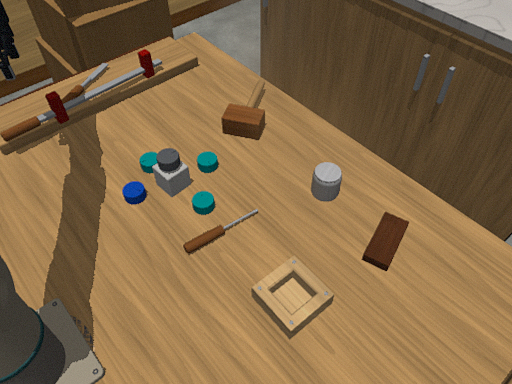

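Scene view: jar with its grey lid at (325,180), block at (165,187). Side view: jar at (170,170), with the block's top corners near (293,260), (332,296), (292,331), (253,297).

```bash
python3 - <<'E'
from h import *
import pickle; a,b,c=pickle.load(open('v.pkl','rb'))
for u,v in [(293,260),(332,296),(292,331),(253,297)]: print('blk',onz(b,u,v,42)[:2].round())
print('lid side',onz(b,168,156,106).round(),'scene',onz(a,325.5,169,106).round())
for n,z,u,v in [('blkscene',42,165,182),('mallet',60,350,268),('tin',75,212,252),('sd',10,248,190)]: print(n,onz(a,u,v,z).round())
for n,u,v in [('teal',150,158),('teal',207,158),('teal',203,199),('blue',134,188)]: print(n,onz(b,u,v,29).round())
r=cv2.resize(b['img'][130:210,110:240],None,fx=5,fy=5,interpolation=2)
cv2.imwrite('pics/crop.png',r[:,:,::-1])
E
```

```text
blk [ 521. -173.]
blk [ 522. -286.]
blk [ 410. -285.]
blk [ 400. -182.]
lid side [465. 209. 106.] scene [463. 214. 106.]
blkscene [ 476. -217.   42.]
mallet [749. 258.  60.]
tin [735. -61.  75.]
sd [459.  10.  10.]
teal [458. 307.  29.]
teal [572. 207.  29.]
teal [480. 101.  29.]
blue [372. 242.  29.]
```

Request:
play_rows:
  series:
    - [-32,-25,2.6,0,0]
    - [-32,-25,2.6,0,0]
    - [-32,-25,2.6,0,0]
    - [-32,-25,2.6,0,0]
    - [-32,-25,2.6,0,0]
    - [-32,-25,2.6,0,0]
    - [-32,-25,2.6,0,0]
    - [-32,-25,2.6,0,0]

```text
clock: 0.95
eef_pos: [462.2, 219.9, 216.6]
tool_rot: [3.142, 0.0, 2.68]
force: [1.1, 0.3, -0.1]
width: 85.7
```

Request:
play_rows:
  series:
    - [-3,-2.5,0.3,0,0]
    - [-3,-2.5,0.3,0,0]
    - [-3,-2.5,0.3,0,0]

```text
clock: 1.25
eef_pos: [477.6, 185.1, 213.6]
tool_rot: [-3.141, -0.001, 2.677]
force: [-0.3, 0.8, -0.4]
width: 85.5
```

```bash
python3 - <<'E'
from h import *
import pickle
d=get('wrist'); pickle.dump(d,open('w1.pkl','wb')); s,p,M=pose(); print(p,s['tool_rot'],s['qpos'].round(3),s['clock'])
cv2.imwrite('pics/w1.png',cv2.resize(d['img'],(800,600),interpolation=2)[:,:,::-1])
E
```

```text
[477.08264746 186.65659681 213.61304669] [ 3.14127937e+00 -8.83933738e-04  2.67989242e+00] [-0.454  0.471  0.038  1.93  -0.027  0.741  0.709] 1.3
```

View pics/w1.png

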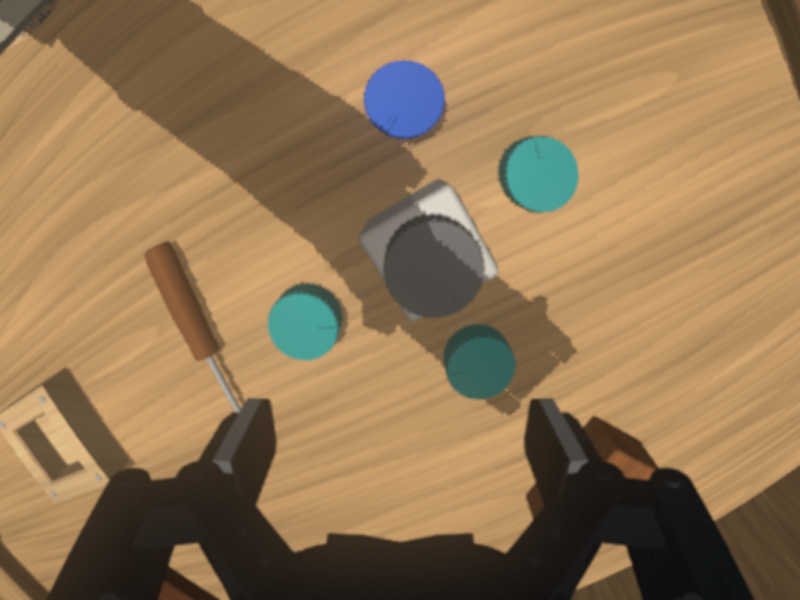

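The wrist view shows the grey lid at (434,266)/1.5625 and the jar's shoulder corners at about (445,182), (361,240) and (497,272). The block is lower left.

```bash
python3 - <<'E'
from h import *
import pickle
d=pickle.load(open('w1.pkl','rb')); k=1.5625
print('lid',onz(d,434/k,266/k,106))
P=[onz(d,u/k,v/k,70)[:2] for u,v in [(361,240),(445,182),(497,272),(412,320)]]
print(np.round(P)); 
for i,j in[(0,1),(1,2),(2,3),(3,0)]: e=P[j]-P[i]; print(np.hypot(*e),np.degrees(np.arctan2(e[1],e[0])))
g=cv2.cvtColor(d['img'],cv2.COLOR_RGB2GRAY)[110:215,215:330]
g=cv2.createCLAHE(6,(4,4)).apply(cv2.resize(g,None,fx=5,fy=5,interpolation=2)); cv2.imwrite('pics/w1c.png',g)
for u,v in [(293,260),(332,296),(292,331),(253,297)]: pass
E
```

```text
lid [462.7127996  213.72788382 106.        ]
[[438. 180.]
 [429. 240.]
 [493. 246.]
 [497. 185.]]
60.89435319224033 98.48539517181048
64.1776951982795 5.047624674518707
61.25378614068935 -85.5677143155347
59.87017605499248 -175.3978432992393
```

View pics/w1c.png

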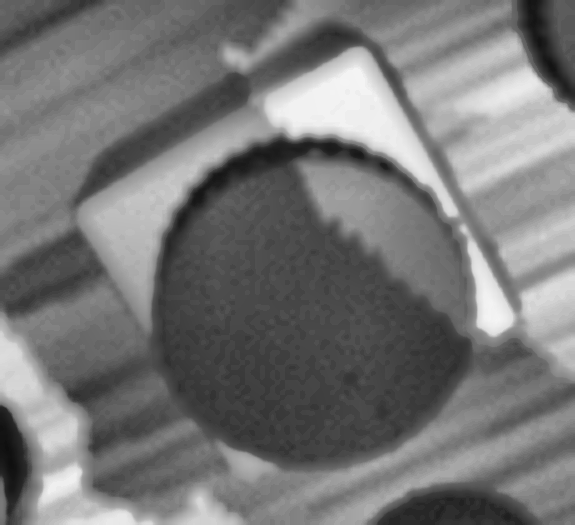

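The crop confirms the shoulder edges. The lid lies partly in shadow and the ridge barely shows.

```bash
python3 - <<'E'
from h import *
import pickle
d=pickle.load(open('w1.pkl','rb'))
q=lambda u,v:onz(d,215+u/5,110+v/5,70)[:2]
for a,b in [((100,195),(340,58)),((375,65),(450,205)),((375,65),(512,310)),((85,220),(148,330))]:
    e=q(*b)-q(*a); print(q(*a).round(),q(*b).round(),np.degrees(np.arctan2(e[1],e[0])))
# ridge candidates
for u,v in [(350,378),(380,408)]: print(onz(d,215+u/5,110+v/5,106).round())
print('lidc',onz(d,215+313/5,110+302/5,106))
m=pickle.load(open('v.pkl','rb'))[1]
E
```

```text
[435. 185.] [432. 237.] 93.58002615847
[436. 242.] [466. 244.] 2.9892180438418623
[436. 242.] [490. 246.] 4.3763703955382685
[438. 181.] [463. 181.] 1.8702988672294942
[477. 214. 106.]
[485. 216. 106.]
lidc [462.77709162 213.55017348 106.        ]
```

Request:
play_rows:
  series:
    - [2.5,1.8,0,8.5,0]
    - [2.5,1.8,0,17,0]
    - [2.5,1.8,0,25.5,0]
    - [2.5,1.8,0,34,0]
    - [2.5,1.8,0,42.5,0]
    - [2.5,1.8,0,51,0]
    - [2.5,1.8,0,59.5,0]
    - [2.5,1.8,0,68,0]

```text
clock: 2.1
eef_pos: [462.0, 215.7, 213.7]
tool_rot: [-3.141, -0.001, 1.491]
force: [0.3, -0.5, 0.1]
width: 85.2
```

Request:
play_rows:
  series:
    - [0,0,0,8,0]
    - [0,0,0,16,0]
    - [0,0,0,16,0]
    - [0,0,0,16,0]

```text
clock: 2.5
eef_pos: [462.3, 214.8, 213.6]
tool_rot: [-3.141, -0.0, 1.22]
force: [0.7, 0.3, 0.0]
width: 85.4
```

```bash
python3 - <<'E'
from h import *
import pickle
d=get('wrist'); pickle.dump(d,open('w2.pkl','wb')); s,p,M=pose(); print(p,s['tool_rot'],s['qpos'].round(3),s['clock']); print(M.round(3))
cv2.imwrite('pics/w2.png',cv2.resize(d['img'],(800,600),interpolation=2)[:,:,::-1])
E
```

```text
[462.52841915 214.48270155 213.68572886] [-3.14120902e+00 -2.78707236e-04  1.21884241e+00] [-0.804  0.505  0.46   1.945 -0.317  0.762 -0.513] 2.55
[[ 0.345  0.939 -0.   ]
 [ 0.939 -0.345  0.   ]
 [ 0.    -0.    -1.   ]]
```

View pics/w2.png

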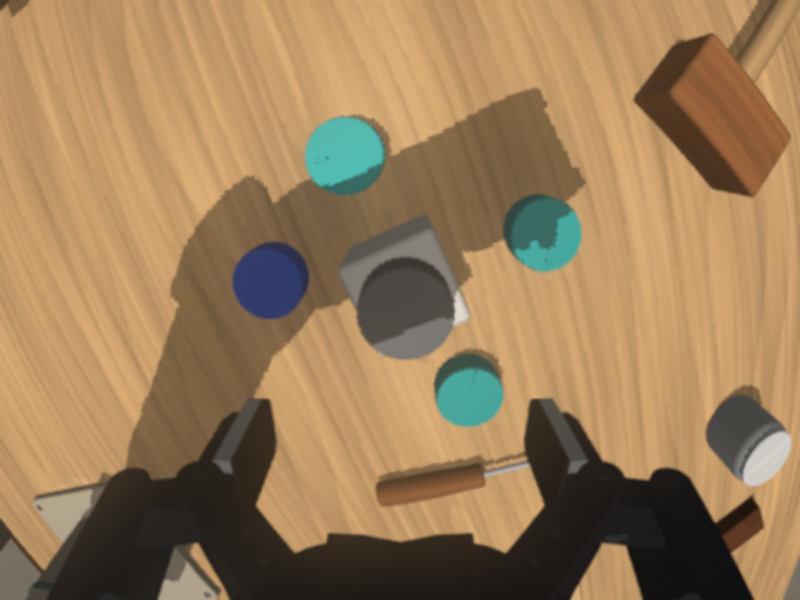

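Lid now at (405,308) in the view, with shoulder corners at (342,270), (428,220) and (468,318). The lid is nearly centred under the tool.

```bash
python3 - <<'E'
from h import *
import pickle
d=pickle.load(open('w2.pkl','rb')); k=1.5625
c=onz(d,405.5/k,308/k,106); print(c, (d['M'].T@(c-d['p'])).round(1))
P=[onz(d,u/k,v/k,70)[:2] for u,v in [(342,270),(428,219),(468,318)]]
for i,j in[(0,1),(1,2)]: e=P[j]-P[i]; print(P[i],np.hypot(*e),np.degrees(np.arctan2(e[1],e[0])))
E
```

```text
[466.55449282 216.72961725 106.        ] [  3.2   3.4 107.6]
[434.6016038  241.47735249] 60.83611894149701 10.883738532878345
[494.34342341 252.96423012] 68.00360262554163 -87.12082760324606
```

Request:
play_rows:
  series:
    - [0.3,0.3,3,0,0]
    - [0.3,0.3,7,0,0]
    - [0.3,0.3,10,0,0]
    - [0.3,0.3,12,0,0]
    - [0.3,0.3,12.5,0,0]
    - [0.3,0.3,12.5,0,0]
    - [0.3,0.3,12.5,0,0]
    - [0.3,0.3,12.5,0,1]

```text
clock: 3.35
eef_pos: [467.7, 215.5, 89.9]
tool_rot: [3.14, -0.002, 1.214]
force: [0.1, -0.5, -0.3]
width: 73.2
```

Request:
play_rows:
  series:
    - [0,0,0,0,1]
    - [0,0,0,0,1]
    - [0,0,0,0,1]
    - [0,0,0,0,1]
    - [0,0,0,0,1]
    - [0,0,0,0,1]
    - [0,0,0,0,1]
    - [0,0,0,0,1]

```text
clock: 4.15
eef_pos: [466.5, 215.7, 89.8]
tool_rot: [-3.141, -0.001, 1.214]
force: [-2.2, 1.3, 7.2]
width: 52.8
```

Request:
play_rows:
  series:
    - [0,0,-1,0,1]
    - [0,0,-3,0,1]
    - [0,0,-6,0,1]
    - [0,0,-9,0,1]
    - [0,0,-11,0,1]
    - [0,0,-12,0,1]
    - [0,0,-12,0,1]
    - [0,0,-12,0,1]

```text
clock: 4.95
eef_pos: [466.1, 214.9, 208.0]
tool_rot: [-3.14, 0.001, 1.214]
force: [-1.1, -0.3, -5.6]
width: 52.3
```

Request:
play_rows:
  series:
    - [-1,0.3,0,0,1]
    - [-3,0.9,0,0,1]
    - [-6,1.8,0,0,1]
    - [-9.5,2.8,0,0,1]
    - [-13.5,4,0,0,1]
    - [-17.5,5.2,0,0,1]
    - [-21.5,6.4,0,0,1]
    - [-25,7.4,0,0,1]

```text
clock: 5.75
eef_pos: [447.4, -48.1, 208.0]
tool_rot: [-3.14, 0.002, 1.212]
force: [1.0, 0.0, -5.0]
width: 52.5
```

Request:
play_rows:
  series:
    - [-4,1.2,0,0,1]
    - [-8,2.4,0,0,1]
    - [-12,3.6,0,0,1]
    - [-16,4.8,0,0,1]
    - [-20,5.9,0,0,1]
    - [-23.5,7,0,0,1]
    - [-26,7.7,0,0,1]
    - [-27,8,0,0,1]

```text
clock: 6.55
eef_pos: [426.9, -329.9, 207.8]
tool_rot: [-3.14, 0.002, 1.208]
force: [-0.8, 0.2, -5.0]
width: 52.7
```

Request:
play_rows:
  series:
    - [0,0,0,0,1]
    - [0,0,0,0,1]
    - [0,0,0,0,1]

```text
clock: 6.85
eef_pos: [429.6, -323.7, 208.2]
tool_rot: [-3.14, -0.002, 1.216]
force: [-0.5, 0.0, -6.0]
width: 52.8
```

```bash
python3 - <<'E'
from h import *
import pickle
d=get('wrist'); pickle.dump(d,open('w3.pkl','wb')); s,p,M=pose(); print(p,s['tool_rot'],s['qpos'].round(3),s['clock'],s['width'],s['force']); print(M.round(3))
cv2.imwrite('pics/w3.png',cv2.resize(d['img'],(800,600),interpolation=2)[:,:,::-1])
E
```

```text
[ 429.81634274 -324.00488485  208.46488874] [-3.14059921e+00 -1.35074929e-03  1.21623384e+00] [ 0.312  0.546  0.425  1.875 -0.309  0.787  0.548] 6.9 52.39238883709245 [-0.26890837  0.56371432 -4.87657055]
[[ 0.347  0.938 -0.   ]
 [ 0.938 -0.347  0.002]
 [ 0.001 -0.001 -1.   ]]
```

View pics/w3.png

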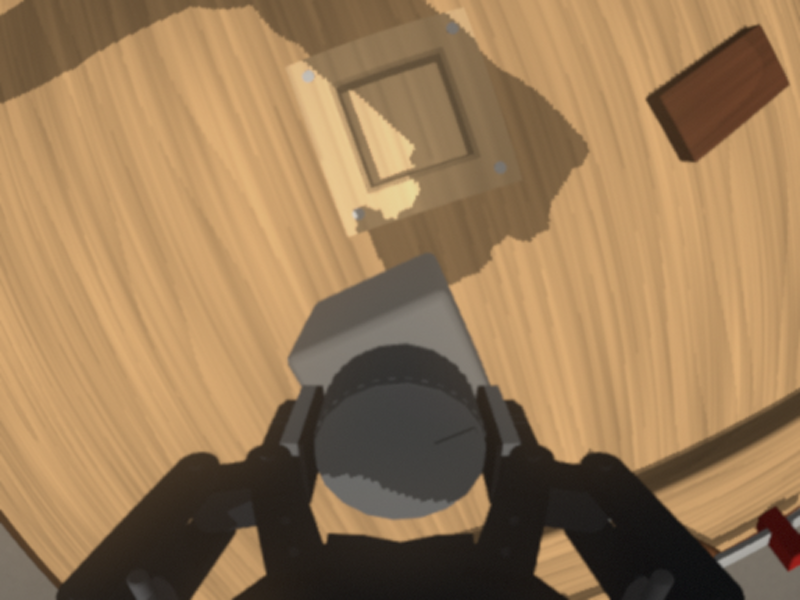

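The wrist view shows the jar held upright, with the ridge at (434,442)-(474,428) and the lid centre near (400,440). The block's corners are at about (289,63), (463,10), (350,237), (522,180), and the pocket's rim at (340,90), (440,52), (478,155), (373,187).

```bash
python3 - <<'E'
from h import *
import pickle
d=pickle.load(open('w3.pkl','rb')); k=1.5625
def poly(P,z):
    Q=[onz(d,u/k,v/k,z)[:2] for u,v in P]; print(np.round(Q,1).tolist(),'c',np.mean(Q,0).round(1))
    for i in range(len(Q)):
        e=Q[(i+1)%len(Q)]-Q[i]; print('  ',np.hypot(*e).round(1),((np.degrees(np.arctan2(e[1],e[0]))+45)%90-45).round(1))
    return Q
poly([(289,63),(463,10),(522,180),(350,237)],42)
poly([(340,90),(440,52),(478,155),(373,187)],42)
z0=d['p'][2]-89.8
print('jar shoulder');poly([(290,358),(445,292)],z0+70)
print('jar base');poly([(318,302),(432,254)],z0)
c=onz(d,400,440,0)
L=onz(d,400/k,434/k,z0+106);r1=onz(d,474/k,428/k,z0+106);r0=onz(d,434/k,442/k,z0+106)
print('lid',L,'tool',(d['M'].T@(L-d['p'])).round(1),'ridge',r0,r1,np.degrees(np.arctan2(*(r1-r0)[1::-1])))
E
```

```text
[[415.0, -160.7], [530.3, -166.6], [528.5, -284.6], [410.4, -282.3]] c [ 471.1 -223.6]
   115.5 -2.9
   118.0 -0.9
   118.0 -1.1
   121.7 -2.1
[[438.9, -191.0], [506.2, -189.4], [506.0, -260.3], [436.1, -257.2]] c [ 471.8 -224.5]
   67.3 1.3
   70.9 -0.1
   70.0 -2.5
   66.3 -2.4
jar shoulder
[[397.1, -296.7], [457.8, -292.5]] c [ 427.4 -294.6]
   60.9 4.0
   60.9 4.0
jar base
[[395.3, -297.6], [457.4, -294.3]] c [ 426.3 -295.9]
   62.1 3.0
   62.1 3.0
lid [ 432.05551038 -318.08757354  224.44149785] tool [  6.2   0.3 -16.2] ridge [ 440.58275384 -324.46427771  224.44149785] [ 453.30907023 -324.00582494  224.44149785] 2.063130772296949
```

Request:
play_rows:
  series:
    - [2,0.1,0,2.5,1]
    - [5,0.2,0,5,1]
    - [8,0.3,0,5,1]
    - [10,0.4,1,5,1]
    - [11,0.4,3,5,1]
    - [11,0.4,5,5,1]
    - [11,0.4,6,5,1]
    - [11,0.4,6,5,1]

```text
clock: 7.7
eef_pos: [470.9, -223.3, 147.7]
tool_rot: [-3.139, 0.0, 1.127]
force: [-1.2, 0.5, -5.3]
width: 52.7
```

Request:
play_rows:
  series:
    - [0,0,0,0,1]
    - [0,0,0,0,1]
    - [0,0,0,0,1]

```text
clock: 8.0
eef_pos: [472.1, -224.8, 149.6]
tool_rot: [3.14, -0.0, 1.126]
force: [0.4, -1.5, -4.4]
width: 52.6
```

```bash
python3 - <<'E'
from h import *
import pickle
d=get('wrist'); pickle.dump(d,open('w4.pkl','wb')); a=get('side'); pickle.dump(a,open('s4.pkl','wb')); s,p,M=pose(); print(p,s['tool_rot'],s['qpos'].round(3),s['clock'],s['width'],s['force']); 
x=cv2.resize(d['img'][100:340,120:400],None,fx=1.7,fy=1.7,interpolation=2); y=cv2.resize(a['img'][180:360,220:370],(324,408) if 0 else (340,408),interpolation=2)
cv2.imwrite('pics/w4.png',np.hstack([cv2.resize(x,(460,408)),y])[:,:,::-1])
E
```

```text
[ 471.89451936 -224.59300636  149.30777361] [ 3.14052168e+00 -1.60886631e-04  1.12620326e+00] [ 0.123  0.615  0.403  1.971 -0.394  0.631  0.338] 8.1 52.5624734713712 [-0.23021497  0.53494264 -5.0257778 ]
```

View pics/w4.png

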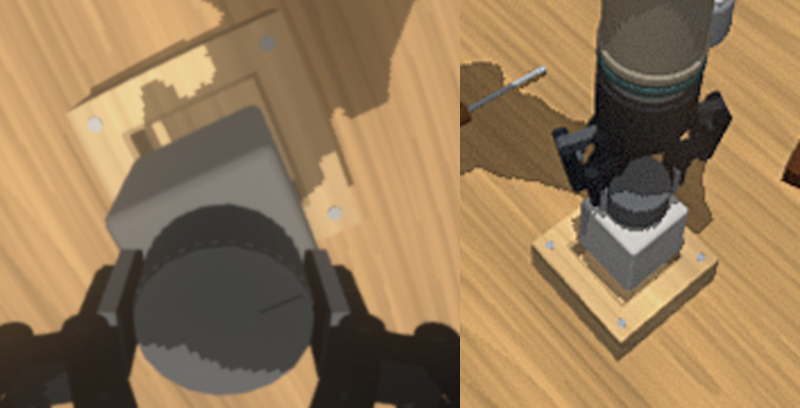

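The wrist crop shows the jar over the pocket, its front base edge from about (137,160) to (258,108) and the pocket's rim corners at (128,130) and (257,73). The side view shows it above the pocket.

```bash
python3 - <<'E'
from h import *
import pickle
d=pickle.load(open('w4.pkl','rb'))
q=lambda u,v,z:onz(d,120+u/1.643,100+v/1.7,z)[:2]
ang=lambda e:np.degrees(np.arctan2(e[1],e[0])).round(1)
z0=d['p'][2]-89.8
for n,z,P in [('base',z0,[(137,160),(258,108)]),('shoulder',z0+70,[(107,220),(268,152)]),('rim',42,[(128,130),(257,73),(303,192)]),('outer',42,[(70,110),(278,10),(357,225)])]:
    Q=[q(u,v,z) for u,v in P]; print(n,np.round(Q,1).tolist(),[ang(Q[i+1]-Q[i]) for i in range(len(Q)-1)])
a=pickle.load(open('s4.pkl','rb'))
s=lambda u,v,z:onz(a,220+(u-460)*150/340,180+v*180/408,z)[:2].round(1)
print('side outer',[s(u,v,42) for u,v in [(532,250),(620,343),(717,263)]])
print('side jar base/shoulder',s(632,290,z0),[s(u,v,z0+70) for u,v in [(632,245),(686,211)]],'lid',s(640,176,z0+106))
E
```

```text
base [[440.0, -196.4], [502.5, -199.1]] [np.float64(-2.4)]
shoulder [[441.8, -195.0], [501.6, -197.1]] [np.float64(-2.0)]
rim [[437.7, -184.5], [508.7, -187.4], [505.8, -253.5]] [np.float64(-2.3), np.float64(-92.5)]
outer [[414.9, -161.7], [530.6, -164.3], [526.3, -284.8]] [np.float64(-1.3), np.float64(-92.0)]
side outer [array([ 407.5, -168.9]), array([ 407.7, -283.3]), array([ 523.8, -287.4])]
side jar base/shoulder [ 441.9 -261.1] [array([ 442.5, -254.2]), array([ 497.9, -261.5])] lid [ 475.3 -226.5]
```

Request:
play_rows:
  series:
    - [0.2,-0.1,0.3,0,1]
    - [0.2,-0.1,1,0,1]
    - [0.2,-0.1,1.5,0,1]
    - [0.2,-0.1,1.8,0,1]
    - [0.2,-0.1,2.1,0,1]
    - [0.2,-0.1,2.4,0,1]
    - [0.2,-0.1,2.4,0,1]

```text
clock: 8.8
eef_pos: [471.4, -221.9, 124.3]
tool_rot: [-3.141, -0.0, 1.126]
force: [-0.2, 0.3, -5.1]
width: 52.7
```

Request:
play_rows:
  series:
    - [0,0,0.4,0,1]
    - [0,0,0.8,0,1]
    - [0,0,1.2,0,1]
    - [0,0,1.6,0,1]
    - [0,0,2.0,0,1]
    - [0,0,2.4,0,1]
    - [0,0,2.4,0,1]

```text
clock: 9.5
eef_pos: [471.3, -222.0, 100.1]
tool_rot: [-3.141, 0.0, 1.126]
force: [0.4, 1.1, -5.8]
width: 52.4
```

Request:
play_rows:
  series:
    - [0,0,0.1,0,1]
    - [0,0,0.2,0,1]
    - [0,0,0.3,0,1]
    - [0,0,0.3,0,1]
    - [0,0,0.3,0,1]

```text
clock: 10.0
eef_pos: [471.5, -222.0, 98.1]
tool_rot: [-3.142, -0.0, 1.126]
force: [-1.7, 2.7, 2.1]
width: 52.3
```

Request:
play_rows:
  series:
    - [0,0,0,-6,1]
    - [0,0,-0.02,-12,1]
    - [0,0,-0.05,-18,1]
    - [0,0,-0.08,-24,1]
    - [0,0,-0.1,-30,1]
    - [0,0,-0.13,-36,1]
    - [0,0,-0.16,-42,1]
    - [0,0,-0.19,-48,1]

```text
clock: 10.8
eef_pos: [469.9, -221.6, 99.9]
tool_rot: [-3.139, -0.002, 1.967]
force: [-4.7, 3.6, 6.0]
width: 52.5
```

```bash
python3 - <<'E'
from h import *
import pickle
d=get('wrist'); pickle.dump(d,open('w5.pkl','wb')); s,p,M=pose(); print(p,s['tool_rot'],s['qpos'].round(3),s['clock'],s['width'],s['force'],s['torque']); 
cv2.imwrite('pics/w5.png',cv2.resize(d['img'],(800,600),interpolation=2)[:,:,::-1])
E
```

```text
[ 469.98847377 -221.71106074  100.00867368] [-3.13978237e+00 -2.20460438e-03  1.97183715e+00] [ 0.31   0.665  0.116  2.002 -0.154  0.486  0.939] 10.85 52.48438874429796 [-3.99285517  2.74171687  5.66147863] [0.66241147 0.91408259 0.05415438]
```

View pics/w5.png

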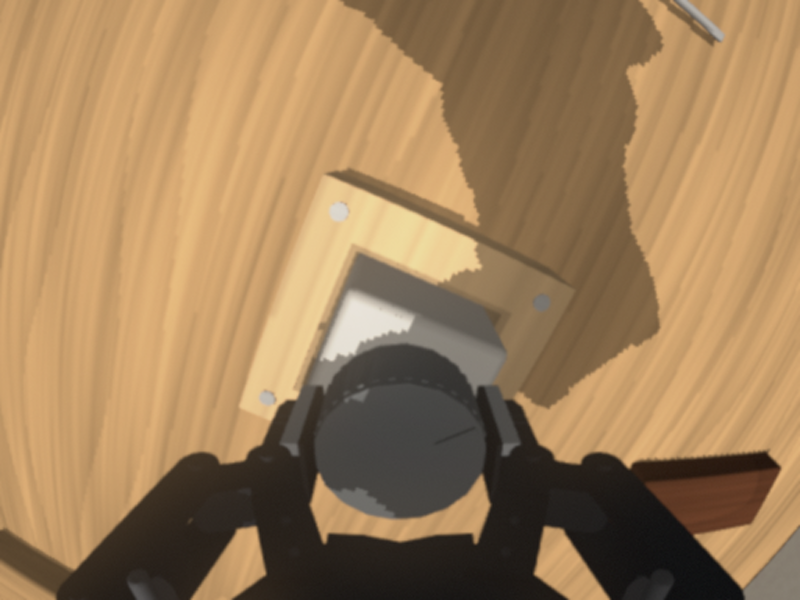

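No slip: the ridge is still at (434,442)-(474,428) relative to the fingers, and the jar stays square in the pocket. I'll continue to about 75°.

Request:
play_rows:
  series:
    - [0,0,-0.03,-6,1]
    - [0,0,-0.06,-12,1]
    - [0,0,-0.08,-18,1]
    - [0,0,-0.1,-23,1]
    - [0,0,-0.12,-28,1]
    - [0,0,-0.12,-28,1]

```text
clock: 11.45
eef_pos: [470.1, -222.7, 101.2]
tool_rot: [-3.14, -0.002, 2.452]
force: [-4.5, 1.1, 6.6]
width: 52.8
```

```bash
python3 - <<'E'
from h import *
import pickle
d=get('wrist'); pickle.dump(d,open('w6.pkl','wb')); s,p,M=pose(); print(p,s['tool_rot'],s['qpos'].round(3),s['clock'],s['width'],s['force'],s['torque']); 
cv2.imwrite('pics/w6.png',cv2.resize(d['img'],(800,600),interpolation=2)[:,:,::-1])
E
```

```text
[ 470.20478406 -222.69697179  101.20409588] [-3.14029895e+00 -1.42795370e-03  2.45041430e+00] [ 0.395  0.659 -0.01   1.999  0.015  0.486  1.253] 11.5 52.48065585861202 [-4.83932996  0.61035747  6.5567909 ] [ 0.24089952  1.2073421  -0.01085016]
```

View pics/w6.png

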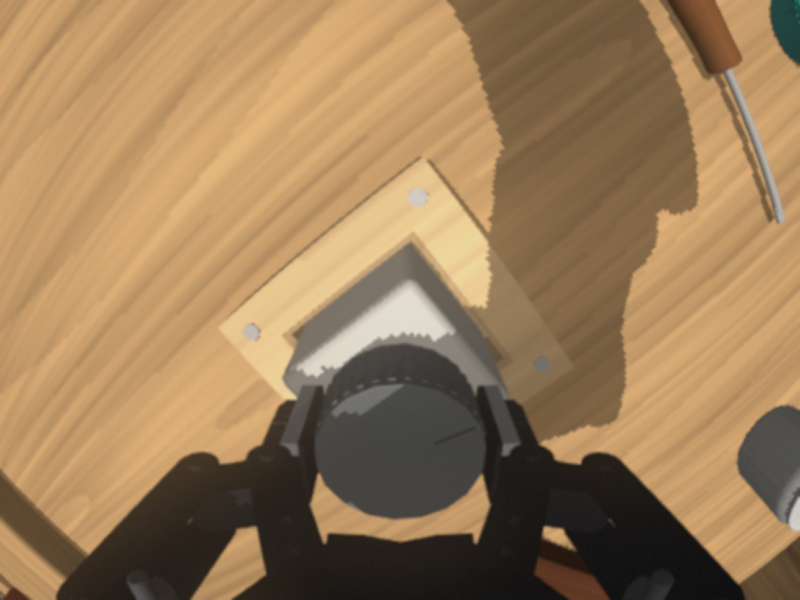

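Torque about z is now nil and the tool has turned about 76°, so the thread has let go. Lifting gently.

Request:
play_rows:
  series:
    - [0.05,-0.04,0,0,1]
    - [0.05,-0.04,-0.3,0,1]
    - [0.05,-0.04,-0.7,0,1]
    - [0.05,-0.04,-1.2,0,1]
    - [0.05,-0.04,-1.8,0,1]
    - [0.05,-0.04,-2.5,0,1]
    - [0.05,-0.04,-3.1,0,1]
    - [0.05,-0.04,-3.6,0,1]

```text
clock: 12.3
eef_pos: [471.6, -222.2, 137.7]
tool_rot: [3.141, 0.001, 2.453]
force: [-0.2, 0.4, -1.0]
width: 52.5
```

Request:
play_rows:
  series:
    - [0,0,0,0,1]
    - [0,0,0,0,1]
    - [0,0,0,0,1]
    - [0,0,0,0,1]

```text
clock: 12.7
eef_pos: [470.8, -222.0, 136.6]
tool_rot: [-3.141, -0.001, 2.453]
force: [0.2, 0.2, -0.6]
width: 52.7
```

```bash
python3 - <<'E'
from h import *
d=get('wrist'); a=get('side'); s,p,M=pose(); print(p,s['tool_rot'],s['clock'],s['width'],s['force'],s['torque']); 
x=cv2.resize(d['img'],(460,345)); y=cv2.resize(a['img'][180:360,220:370],(340,408),interpolation=2)
x=np.vstack([x,np.zeros((63,460,3),np.uint8)])
cv2.imwrite('pics/w7.png',np.hstack([x,y])[:,:,::-1])
E
```

```text
[ 470.81301965 -222.02637504  136.58196918] [-3.14145075e+00 -5.04932708e-04  2.45292292e+00] 12.8 52.136747448584806 [-0.4435018   0.02260361 -0.89615823] [-0.01887584  0.00165054  0.02376079]
```

View pics/w7.png

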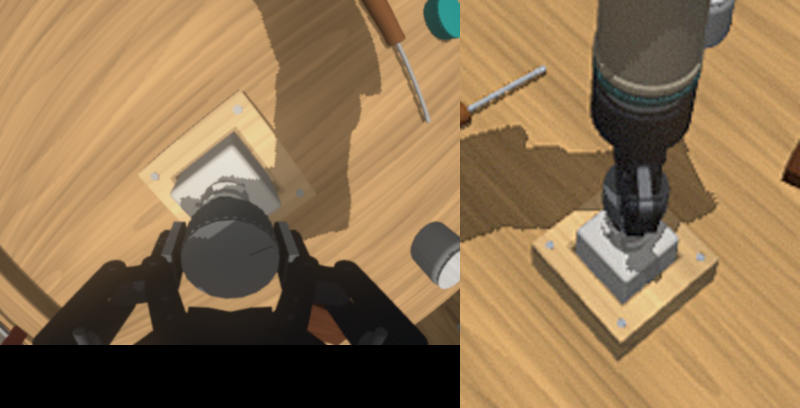

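The side view shows the jar down in the pocket with its neck bare. The lid is level in the fingers above it, and the wrist force is about the lid's own weight.

```bash
python3 -c "
from cell import order; print(order.finish_job())"
```

```text
the job is handed in; nothing more can be done
None
```

I carried the jar by its tight lid into the pocket, unscrewed the lid and lifted it off. I handed the job in at about 12.8 s with the lid still held above the jar; no verdict is reported.

- **Seating:** The wrist force changed from about -5 N to +2 N with the TCP at 98.1 mm. From the grasp height I expected 97.8 mm when fully down.
- **Unscrewing:** I turned the lid about 76° anticlockwise by the tool. The ridge stayed in the same place between the fingers, so it did not slip. The jar may have turned up to about 3° in the pocket. The torque had fallen to about 0, so I stopped and lifted.
- **Last check:** In the final picture the jar is down and square in the pocket, with its neck bare and the lid level. The wrist force is about 0.9 N, roughly the lid's own weight. The lid's edge works out to about 116 mm above the jar's underside, or 20 mm above the mouth. No bystander was touched in any move, though I did not measure their positions again.
- **Disagreement:** Before lowering, the side and wrist cameras differed by 5–6 mm on the jar's offset from the pocket. I used a compromise, and the jar went in without resistance.

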